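# Pin the paper gauge of the office hole punch

## Task

Lock the hole punch's paper gauge: push its yellow tab so that the gauge slides fully home and the holes line up, then pull the red pin out of its green block and push it down through the gauge into the punch until it clicks and its collar sits flat on the gauge, and let go. Leave the black pin in its own block.

Things in the scene. Friction and masses are not known exactly. Their poses are not given: they have to be found in the camera images.
- red_pin: Steel pin, red grip, 120 g, upright in a fixed green block 70x70x60 mm. Origin: centre of collar underside (at start on the block top, 60 mm up), z up. Above it: collar 32 mm wide, 4 thick; grip 22 mm wide from 4 to 40 mm; 4 mm button. Below: shank 14 mm wide, 55 long, last 10 mm tapered to a 6 mm tip. A groove is held by sprung balls: about 10 N straight up frees it; lift 55 mm to clear.
- black_pin: The same pin with a black grip, in a second green block like the first; the two blocks may stand either way round. It belongs to another machine and stays where it is. Origin and sizes as for the red pin.
- lock_hole (a point): Lock hole of the fixed grey hole punch, centre, level with the gauge's top face (60 mm up). z up; +y points to the white punch head, which starts 97 mm away and rises 140 mm above the hole with its lever bar. Hole 18 mm wide, 3 mm chamfer, 60 deep: 10 through the gauge, rest in the base, where sprung balls catch the groove (a 5 N push clicks it in). Pin home: its origin is at this point.
- gauge (a joint): Value q: how far the aluminium gauge plate is out (m): 0 = home at a stop, holes in line; max 0.06. It slides along the y of lock_hole; its hole is at y = -q. Plate 56 mm wide, 10 thick, top 60 mm above desk. Upright yellow tab at its outer end: 56 mm wide, 12 thick, 40 high above the plate; outer face at y = -0.075 - q. Push it to +y; about 3 N friction, stays where left.

How it is judged:
On the way, in this order (a step that is already met when the one before it is completed fails the run):
1. the gauge is pushed home (value of joint gauge below 0.005 m), for 0.1 s.
2. the red pin is drawn out of its block (height (world z) of red_pin above 0.105 m), for 0.1 s.
At the end, for the whole second after the job is handed in: The gauge is within 5 mm of home; the red pin stands in the lock hole (within 6 mm of its axis, upright within 10 degrees), its collar within 4 mm of the gauge's top face, at rest and released; the black pin is within 15 mm of where it stood (value of joint gauge below 0.005 m and horizontal distance between red_pin and lock_hole below 0.006 m and z of red_pin in the frame of lock_hole between -0.006 and 0.004 m and angle between red_pin's own z axis and vertical below 0.17 rad and linear speed of red_pin below 0.02 m/s and distance of black_pin from where it was at the start of the episode below 0.015 m); the robot touches nothing.
It fails at once if the black pin is pulled out of its block or knocked over (distance of black_pin from where it was at the start of the episode above 0.03 m).
It also fails if it takes over 45 s, if anything falls off the work surface, if the arm or the gripper's body presses on something with over 40 N, if the wrist force passes 120 N, or if a joint passes its speed limit or range.

## Robot

A 6-joint arm with a two-finger parallel gripper is mounted at the origin on the work surface. World frame = base frame: x ahead of the robot, y to its left, z up, the work surface at z = 0. Lengths are in m, angles in rad, forces in N, time in s.
With the tool pointing down it reaches from about 0.325 to 0.775 m from the base axis. Payload 5.5 kg.
Tool frame: the origin (TCP) lies between the finger pads; the fingertips stand 8 mm ahead of it and the grasp point (between the pads) lies 11 mm behind it (manip.tcp_to_tips is the distance from the TCP to the fingertips, in m); z points along the fingers, y is the line along which they close (so a half turn about z gives the same grasp; the last joint's range is limited). The gripper opens to 88 mm and grips with 3 to 60 N. Pads are 20 mm wide; open, the fingers measure 115 mm over their backs; the gripper's body (75 mm by 178 mm) begins 61 mm behind the grasp point.
Start: joints at [1.209, 0.091, 1.231, -0, 1.82, -0.057], TCP at [0.18, 0.572, 0.231] pointing down, gripper open.
Joint ranges: [-2.87, 2.87], [-0.86, 2.18], [0.17, 2.46], [-1.51, 4.65], [0.06, 2.69], [-2.65, 2.65]. Speed limits (rad/s): [2.57, 2.57, 3.01, 3.14, 3.14, 3.14].

## Interface

Orientations are given as a unit quaternion [w, x, y, z].
In Python, from bench import manip, cams, ticket gives the robot as it stands (manip), with the cameras (cams) and the job (ticket). Calls block until the motion is done:
- manip.move_to(position, orientation): joint-space move of the TCP to a pose.
- manip.move_l(position, speed=0.15, orientation=None): straight line of the TCP; orientation=None keeps the orientation; speed is the mean speed in m/s.
- manip.movej(angles): joint-space move.
- manip.gripper_open() and manip.close(): open the fingers fully, or close them until they stop; the grip force is fixed at half the most.
- manip.hold(seconds).
- manip.inverse_kinematics(position, orientation): joint angles nearest the present ones, or None.
- manip.state(): the state.
- cams.get_image(name): name is "scene" or "top" or "wrist"; returns a dict with "frame" (400x640x3 uint8, blue, green, red), "depth" (400x640 float32, m along the optical axis (not along the pixel's ray), 0 where there is no reading), "camera_matrix" (3x3 intrinsics, pixels), "view" (4x4, takes a point from world to camera coordinates). Camera axes: x right, y up, looking along -z (the intrinsics and any distortion apply to the point x, -y, -z); pixel columns grow to the right and rows downward; lengths in m; the calibration is good to about 2 mm. A picture is of the moment at which its call begins.
A pose or a line that the arm cannot do raises manip.IKError and nothing moves.
- ticket.job_done(): hands the job in; it is judged then, once.
The state is a dict: "time": time; "joint_pos": joint angles; "dq": joint speeds; "joint_torque": joint torques, N m; "ee_pos": TCP position; "ee_rot": TCP orientation; "ft_force": force on the tool from outside, world axes, zero at the start; "moment": the same for the moment, N m; "finger_gap": finger opening in m; "finger_force": force on a finger pad.
Only numpy, scipy, OpenCV 4.12 (cv2) and the standard library are available. Lean on these libraries where they do the work, as an engineer would, in place of code of your own. Each camera call takes 0.05 s, during which the arm holds its last target. There are 200 camera calls.

## Working session

There is one attempt and no reset: what is moved stays moved. The work goes in short steps, each a Python script; the robot and the scene stay as the last script left them, time stands still between calls to the robot, and variables do not carry over. Pictures are saved under pics/ and viewed, at most 10 in all, crops included, and the job is handed in when it is done.

```bash
mkdir -p pics; ls; cat > h.py <<'E'
import numpy as np, cv2
from bench import manip, cams, ticket
def cloud(im):
    """world point per pixel (400x640x3), NaN where no depth"""
    d=im["depth"].astype(float); K=np.array(im["camera_matrix"]); V=np.array(im["view"])
    v,u=np.mgrid[0:d.shape[0],0:d.shape[1]]
    x=(u-K[0,2])/K[0,0]*d; y=(v-K[1,2])/K[1,1]*d
    c=np.stack([x,-y,-d],-1)
    w=(c-V[:3,3])@V[:3,:3]
    w[d<=0]=np.nan
    return w
def ray(im,u,v,z):
    """cast pixel onto plane of height z"""
    K=np.array(im["camera_matrix"]); V=np.array(im["view"])
    c=np.array([(u-K[0,2])/K[0,0],-(v-K[1,2])/K[1,1],-1.])
    o=-V[:3,:3].T@V[:3,3]; r=V[:3,:3].T@c
    return o+r*(z-o[2])/r[2]
E
python3 - <<'E'
from h import *
ims=[]
for n in("scene","top"):
    im=cams.get_image(n); cv2.imwrite(f"pics/{n}0.png",im["frame"]); np.save(f"{n}0.npy",im,allow_pickle=True)
    print(n,[k for k in im],np.round(im["camera_matrix"],1).tolist(),np.round(im["view"],3).tolist())
print(manip.state())
E
```

```text
bench.py
pics
scene ['frame', 'depth', 'camera_matrix', 'view'] [[501.1, 0.0, 311.8], [0.0, 501.1, 202.2], [0.0, 0.0, 1.0]] [[0.374, 0.927, -0.012, -0.125], [-0.774, 0.319, 0.547, 0.366], [0.512, -0.195, 0.837, -1.161], [0.0, 0.0, 0.0, 1.0]]
top ['frame', 'depth', 'camera_matrix', 'view'] [[470.6, 0.0, 322.8], [0.0, 470.6, 194.7], [0.0, 0.0, 1.0]] [[-0.009, -1.0, -0.001, -0.09], [0.995, -0.009, 0.095, -0.527], [-0.095, -0.0, 0.995, -0.932], [0.0, 0.0, 0.0, 1.0]]
{'time': 0.1, 'joint_pos': array([ 1.20933338e+00,  9.17834366e-02,  1.23174791e+00,  5.37405249e-06,
        1.81976270e+00, -5.67043221e-02]), 'dq': array([-0.00020485, -0.00043612, -0.00312838, -0.00017651, -0.00125276,
       -0.00207844]), 'joint_torque': array([ 2.18930552e-03, -4.47857809e+01, -4.07570636e+01,  6.99575152e-02,
        2.83224526e-02, -6.92149911e-05]), 'ee_pos': array([0.17995677, 0.57213012, 0.22962991]), 'ee_rot': array([-1.79121646e-04,  1.51789596e-01,  9.88412462e-01, -8.31629084e-04]), 'ft_force': array([-0.31689385,  0.31122916, -0.27851889]), 'moment': array([ 0.04151348,  0.01668705, -0.02908562]), 'finger_force': 0.0, 'finger_gap': 0.08766251271521688}
```

View pics/scene0.png

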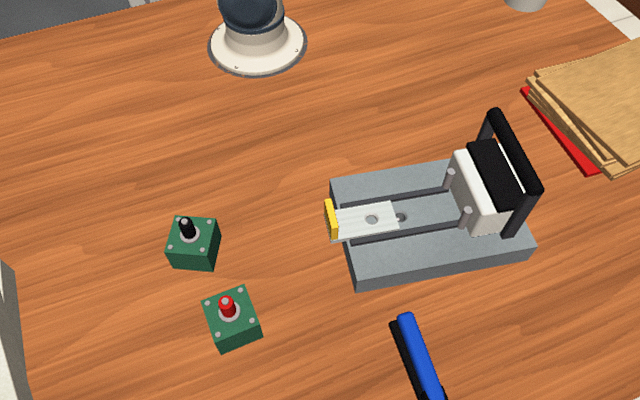

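View pics/top0.png

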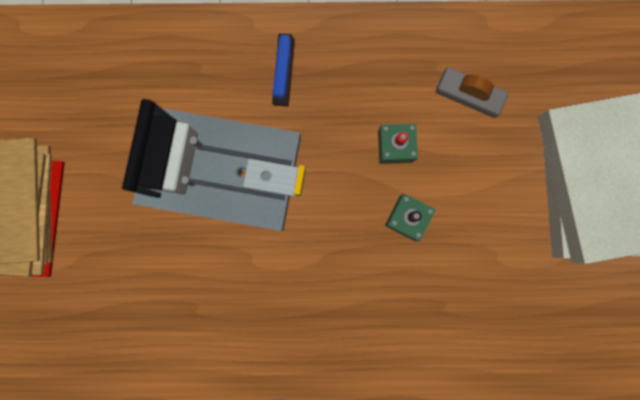

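The scene shows the red pin at scene (228,305) / top (401,140) and the black pin at scene (187,228) / top (414,216). The yellow tab is at scene (331,218) / top (300,180), the gauge hole at top (266,176) and the lock hole at top (241,172). The head is to the left in the top view.

```bash
cat > meas.py <<'E'
from h import *
def masks(im):
    f=im["frame"]; hsv=cv2.cvtColor(f,cv2.COLOR_BGR2HSV); P=cloud(im)
    H,S,V=[hsv[...,i].astype(int) for i in range(3)]
    z=P[...,2]
    return P,dict(yellow=(H>20)&(H<33)&(S>170)&(V>120)&(z>.03),
      red=((H<8)|(H>172))&(S>150)&(V>70)&(z>.065)&(z<.13),
      green=(H>55)&(H<90)&(S>70)&(z>.045)&(z<.07),
      black=(V<60)&(z>.07)&(z<.13),
      plate=(S<40)&(V>140)&(z>.05)&(z<.07))
def blobs(m,amin=25):
    n,l,s,c=cv2.connectedComponentsWithStats(m.astype(np.uint8))
    return [(l==i) for i in range(1,n) if s[i,4]>=amin]
E
python3 - <<'E'
from meas import *
for n in("scene","top"):
    im=np.load(f"{n}0.npy",allow_pickle=True).item(); P,M=masks(im)
    for k,m in M.items():
        for b in blobs(m):
            p=P[b]; v,u=np.nonzero(b)
            zt=np.percentile(p[:,2],95)
            t=p[p[:,2]>zt-.006]
            print(n,k,b.sum(),"px",u.mean().round(),v.mean().round(),"med",np.round(np.median(p,0),4),"z95",zt.round(4),"top",np.round((t.min(0)+t.max(0))/2,4),np.round(np.ptp(t,axis=0),3))
E
```

```text
scene yellow 276 px 332.0 218.0 med [ 0.5555 -0.0528  0.1004] z95 0.1027 top [ 0.5457 -0.0512  0.1008] [0.057 0.02  0.007]
scene red 226 px 227.0 307.0 med [ 0.6316 -0.2476  0.0991] z95 0.1026 top [ 0.6248 -0.2474  0.1022] [0.021 0.021 0.011]
scene green 1346 px 192.0 240.0 med [ 0.4879 -0.2672  0.0612] z95 0.0636 top [ 0.4755 -0.2686  0.062 ] [0.093 0.092 0.009]
scene green 1639 px 231.0 317.0 med [ 0.6358 -0.2474  0.0612] z95 0.0633 top [ 0.6248 -0.2473  0.0619] [0.072 0.07  0.009]
scene black 45 px 276.0 24.0 med [0.0555 0.0315 0.0838] z95 0.0877 top [0.051  0.031  0.0855] [0.032 0.048 0.007]
scene black 167 px 250.0 24.0 med [ 0.0839 -0.0317  0.1228] z95 0.1293 top [ 0.0773 -0.0297  0.1267] [0.033 0.081 0.006]
scene black 299 px 513.0 224.0 med [0.6726 0.1983 0.1014] z95 0.1268 top [0.6695 0.2028 0.1254] [0.013 0.019 0.009]
scene black 217 px 187.0 228.0 med [ 0.482  -0.2678  0.0942] z95 0.1027 top [ 0.4744 -0.2684  0.1005] [0.022 0.019 0.007]
scene plate 9872 px 408.0 222.0 med [0.5802 0.0687 0.0517] z95 0.062 top [0.5892 0.0699 0.063 ] [0.139 0.262 0.014]
scene plate 105 px 191
[... 464 characters left out ...]
p red 80 px 401.0 138.0 med [ 0.6243 -0.2442  0.0986] z95 0.102 top [ 0.6285 -0.2466  0.1   ] [0.02  0.019 0.007]
top green 757 px 397.0 143.0 med [ 0.6214 -0.2413  0.0598] z95 0.0624 top [ 0.6276 -0.2458  0.0609] [0.068 0.069 0.009]
top green 836 px 410.0 217.0 med [ 0.4763 -0.264   0.0597] z95 0.0624 top [ 0.4783 -0.2636  0.0604] [0.086 0.085 0.008]
top black 65 px 152.0 193.0 med [0.5253 0.2233 0.1049] z95 0.1274 top [0.5273 0.2228 0.1254] [0.009 0.005 0.006]
top black 40 px 411.0 217.0 med [ 0.4762 -0.2603  0.0986] z95 0.1011 top [ 0.478  -0.2629  0.0996] [0.015 0.011 0.007]
top plate 1349 px 270.0 177.0 med [0.5592 0.0063 0.0598] z95 0.0626 top [0.5594 0.0086 0.0612] [0.072 0.107 0.009]
```

```bash
cat >> h.py <<'E'
def quat(th,flip=False):
    """tool down, closing axis along direction th (world yaw)"""
    a=np.pi/4+th/2+(np.pi/2 if flip else 0)
    return np.array([0,np.cos(a),np.sin(a),0])
E
python3 - <<'E'
from meas import *
im=np.load("top0.npy",allow_pickle=True).item(); P,M=masks(im)
b=max(blobs(M["plate"]),key=lambda b:b.sum())
c=max(cv2.findContours(b.astype(np.uint8),0,1)[0],key=cv2.contourArea)
w=np.array([ray(im,*q[0],.06)[:2] for q in c],np.float32)
r=cv2.minAreaRect(w*1000); print("plate rect",r)
im=np.load("scene0.npy",allow_pickle=True).item(); P,M=masks(im)
p=P[M["yellow"]]; t=p[p[:,2]>.097][:,:2]
print("tab rect",cv2.minAreaRect((t*1000).astype(np.float32)))
th=np.radians(-8)
for f in(0,1):
    print(manip.inverse_kinematics([.55,-.06,.36],quat(th,f)),manip.inverse_kinematics([.626,-.247,.076],quat(th,f)))
f=0 if manip.inverse_kinematics([.55,-.06,.36],quat(th,0)) is not None else 1
q=[manip.inverse_kinematics([.55,-.06,.36],quat(th,f)) for f in(0,1)]
f=min((f for f in(0,1) if q[f] is not None),key=lambda f:abs(q[f][5]))
manip.move_to([.55,-.06,.36],quat(th,f))
im=cams.get_image("wrist"); cv2.imwrite("pics/w1.png",im["frame"]); np.save("w1.npy",im,allow_pickle=True)
print(f,manip.state()["time"],manip.state()["ee_pos"],np.round(im["view"],3).tolist())
E
```

```text
plate rect ((559.783935546875, 8.366336822509766), (101.81535339355469, 56.51934051513672), 79.67063903808594)
tab rect ((545.6300659179688, -51.43928909301758), (11.826974868774414, 56.52184295654297), 78.45696258544922)
[-1.70153551e-01  3.22534222e-02  1.05894292e+00 -4.44089210e-16
  2.05039631e+00 -3.05272110e-02] [-4.26359494e-01  3.08837412e-01  1.25824908e+00 -4.44089210e-16
  1.57450616e+00 -2.86733154e-01]
None None
0 2.7833 [ 0.55009178 -0.05921625  0.35979812] [[0.99, -0.138, -0.0, -0.553], [0.133, 0.954, -0.268, 0.051], [0.037, 0.265, 0.964, -0.52], [0.0, 0.0, 0.0, 1.0]]
```

View pics/w1.png

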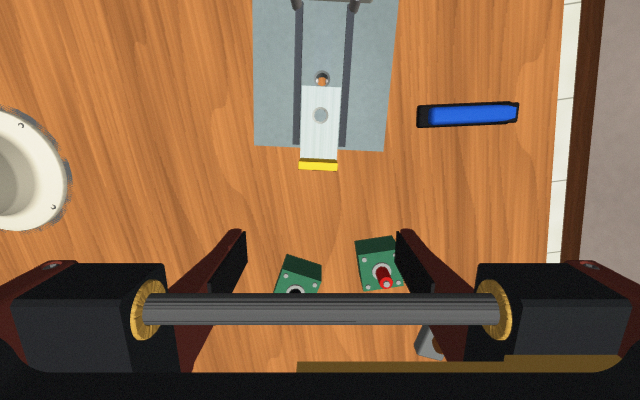

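The wrist view shows the gauge hole at (321,115), the lock hole at (322,79) partly under the plate, and the tab at (318,165).

```bash
python3 - <<'E'
from meas import *
im=np.load("w1.npy",allow_pickle=True).item(); P,M=masks(im)
m=M["plate"]&(P[...,2]>.055); m[:75]=False; m[180:]=False
g=cv2.cvtColor(im["frame"],cv2.COLOR_BGR2GRAY)
m=(g>150)&(P[...,2]>.054)&(P[...,2]<.067); m[:70]=0; m[170:]=0
b=max(blobs(m),key=lambda b:b.sum())
cs=cv2.findContours(b.astype(np.uint8),cv2.RETR_CCOMP,cv2.CHAIN_APPROX_NONE)[0]
for c in cs:
    if len(c)<12: continue
    w=np.array([ray(im,*q[0],.06)[:2]*1000 for q in c],np.float32)
    print(len(c),cv2.minAreaRect(w), cv2.minEnclosingCircle(w), np.round(c.mean(0)))
r=M["yellow"]&(P[...,2]>.09)
c=max(cv2.findContours(r.astype(np.uint8),0,1)[0],key=len)
print("tab",cv2.minAreaRect(np.array([ray(im,*q[0],.1)[:2]*1000 for q in c],np.float32)))
print("lock",ray(im,322,79,.05),"gauge hole",ray(im,321,115,.06))
cv2.imwrite("pics/w1c.png",cv2.resize(im["frame"][60:180,270:400],None,fx=5,fy=5,interpolation=cv2.INTER_CUBIC)[:600])
for c in blobs(M["red"]):
    v,u=np.nonzero(c);print("red",u.mean(),v.mean(),np.median(P[c],0))
t=np.load("top0.npy",allow_pickle=True).item()
print("top: gauge",ray(t,266,176,.06),"lock",ray(t,241,172,.05))
E
```

```text
218 ((557.64990234375, 5.748481750488281), (103.4238510131836, 56.019100189208984), 79.27241516113281) ((557.8695068359375, 5.726770401000977), 58.5374641418457) [[319. 122.]]
37 ((560.5017700195312, 17.390857696533203), (19.44028091430664, 18.334636688232422), 36.12215805053711) ((559.9918212890625, 17.34303092956543), 10.22908878326416) [[320. 115.]]
tab ((547.4348754882812, -49.507728576660156), (13.037647247314453, 54.898765563964844), 79.3061752319336)
lock [0.57000819 0.06671456 0.05      ] gauge hole [0.56160236 0.01695916 0.06      ]
red 383.33640552995394 276.52073732718895 [ 0.62508485 -0.23970877  0.09448042]
top: gauge [0.56120303 0.01630485 0.06      ] lock [0.57104802 0.06730646 0.05      ]
```

View pics/w1c.png

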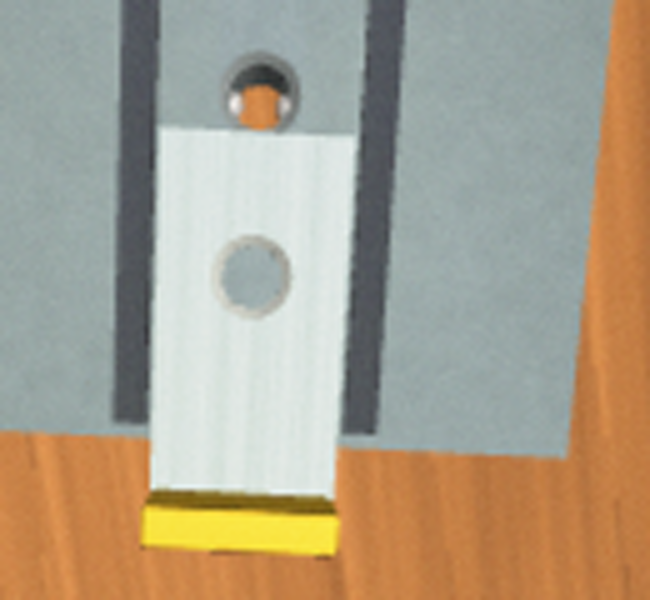

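The crop puts the lock hole at (322,78.4). The geometry agrees: q≈0.050, yaw −10.7°, and the tab is where it should be. Pushing next.

```bash
cat >> h.py <<'E'
TH=np.radians(-10.7); Q=quat(TH); LX=np.array([np.cos(TH),np.sin(TH),0]); LY=np.array([-np.sin(TH),np.cos(TH),0])
LOCK=np.array([.5703,.0670,0.])
def L(x,y,z): return LOCK+x*LX+y*LY+np.array([0,0,z])
E
python3 - <<'E'
from h import *
manip.close()
manip.move_to(L(0,-.170,.16),Q); manip.move_l(L(0,-.170,.078),.15)
f0=manip.state()["ft_force"]
manip.move_l(L(0,-.092,.078),.08)
print(np.round(manip.state()["ft_force"]-f0,1))
for d in np.arange(-.091,-.070,.001):
    manip.move_l(L(0,d,.078),.03); f=(manip.state()["ft_force"]-f0)@LY
    if f<-12: break
print(d,f,(manip.state()["ee_pos"]-LOCK)@LY)
manip.move_l(L(0,-.11,.078),.1); manip.move_l(L(0,-.14,.30),.25)
im=cams.get_image("wrist"); cv2.imwrite("pics/w2c.png",cv2.resize(im["frame"][60:260,240:440],None,fx=3,fy=3)); np.save("w2.npy",im,allow_pickle=True)
print(manip.state()["time"])
E
```

```text
[-1.1  1.   0. ]
-0.08199999999999999 -14.42676613028302 -0.08559801511379952
10.8167
```

View pics/w2c.png

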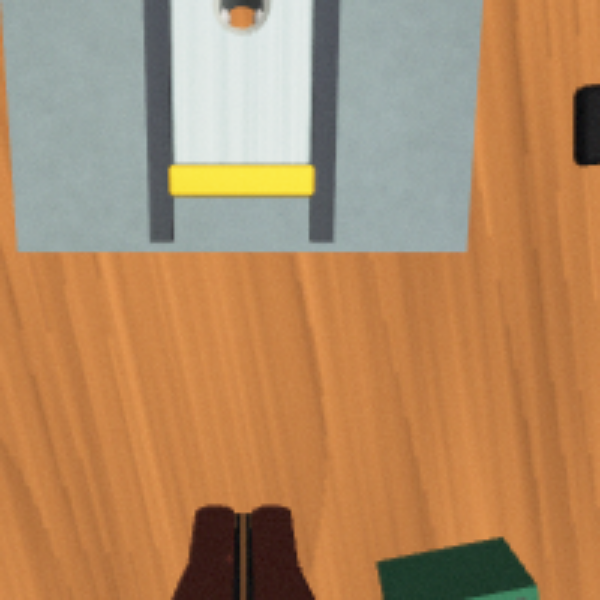

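The tab stopped against something firm (14 N at y=−0.0856, exactly where home should be), and the gauge hole now lies over the lock hole. I'll refine that position, take a close look at the red pin, then grasp it.

```bash
python3 - <<'E'
from meas import *
def hole(im):
    P=cloud(im); g=cv2.cvtColor(im["frame"],cv2.COLOR_BGR2GRAY)
    m=((g>180)&(abs(P[...,2]-.06)<.008)).astype(np.uint8); m[:, :270]=0; m[:,380:]=0
    cs,h=cv2.findContours(m,cv2.RETR_CCOMP,cv2.CHAIN_APPROX_NONE)
    for c,hh in zip(cs,h[0]):
        if hh[3]>=0 and len(c)>20:
            w=np.array([ray(im,*q[0],.06)[:2]*1000 for q in c],np.float32); print("hole",cv2.minEnclosingCircle(w),cv2.minAreaRect(w)[:2])
hole(np.load("w2.npy",allow_pickle=True).item())
R=np.array([.6265,-.247,0])
manip.gripper_open()
manip.move_to(R-LY*.14+[0,0,.25],Q)
im=cams.get_image("wrist"); cv2.imwrite("pics/w3.png",im["frame"]); np.save("w3.npy",im,allow_pickle=True)
P,M=masks(im)
for b in blobs(M["red"]):
    p=P[b]; c=max(cv2.findContours(b.astype(np.uint8),0,1)[0],key=len)
    t=p[p[:,2]>np.percentile(p[:,2],97)-.004]
    print("red",b.sum(),np.median(p,0),p.max(0),"top",(t.min(0)+t.max(0))/2,np.ptp(t,axis=0))
for b in blobs(M["green"],200):
    c=max(cv2.findContours(b.astype(np.uint8),0,1)[0],key=len)
    print("green",cv2.minAreaRect(np.array([ray(im,*q[0],.06)[:2]*1000 for q in c],np.float32)))
print(manip.state()["time"])
E
```

```text
hole ((570.7007446289062, 67.5257568359375), 11.526235580444336) ((571.060791015625, 67.10939025878906), (21.331825256347656, 21.673202514648438))
red 437 [ 0.62660898 -0.25163751  0.09959473] [ 0.63730439 -0.23706342  0.10214171] top [ 0.62709707 -0.24749158  0.09980023] [0.02041464 0.02085632 0.00468297]
green ((627.3070068359375, -248.05166625976562), (69.29995727539062, 70.98541259765625), 1.4013350009918213)
green ((479.111572265625, -269.6168212890625), (69.24531555175781, 74.44013977050781), 62.188045501708984)
13.4667
```

View pics/w3.png

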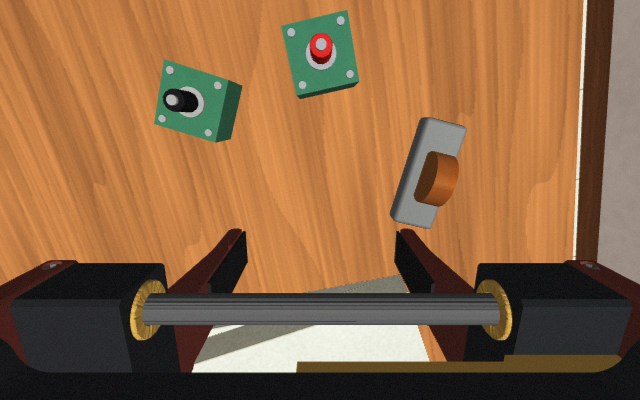

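The wrist view shows the red pin at (321,45) and the black pin at (180,100). Red pin: (0.627,−0.2477), with its block at the same centre. Hole: (0.571,0.067). I'm grasping and pulling it out now.

```bash
python3 - <<'E'
from h import *
R=np.array([.6271,-.2476,0])
manip.move_to(R+[0,0,.15],Q); manip.move_l(R+[0,0,.076],.12)
manip.close(); s=manip.state(); print("grip",s["finger_gap"],s["finger_force"],s["ee_pos"],np.round(s["ft_force"],1))
manip.move_l(R+[0,0,.096],.04); print(np.round(manip.state()["ft_force"],1))
manip.move_l(R+[0,0,.21],.15); s=manip.state(); print(s["finger_gap"],s["finger_force"],np.round(s["ft_force"],1))
im=cams.get_image("scene"); cv2.imwrite("pics/s4.png",im["frame"][150:400,100:400]); 
manip.move_l(L(0,-.02,.21),.25)
im=cams.get_image("scene"); cv2.imwrite("pics/s5.png",cv2.resize(im["frame"][60:300,250:560],None,fx=2,fy=2)); np.save("s5.npy",im,allow_pickle=True)
print(manip.state()["time"])
E
```

```text
grip 0.021197993143114005 29.999888241291046 [ 0.62702538 -0.24757552  0.07596489] [-0.5  0.6  0.8]
[ 0.   0.7 -1.6]
0.021401583410320224 29.99950021505356 [-0.8 -0.4 -1.3]
19.0083
```

View pics/s5.png

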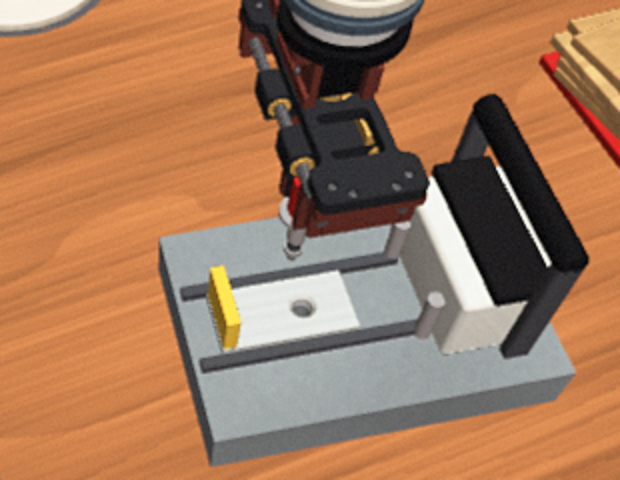

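The red pin hangs from the fingers, collar near crop (287,215) and tip near (291,256), i.e. full-image (395,188). The hole is open at crop (302,308). I'll check the tip against where it should be, then insert under force control.

```bash
python3 - <<'E'
from h import *
im=np.load("s5.npy",allow_pickle=True).item(); V=np.array(im["view"]);K=np.array(im["camera_matrix"])
def proj(p):
    c=V[:3,:3]@p+V[:3,3]; c=c*[1,-1,-1]; return (K@c/c[2])[:2]
ee=manip.state()["ee_pos"]; t=proj(ee+[0,0,-.071]); print("expected tip",t,"collar",proj(ee-[0,0,.016]))
if np.hypot(*(t-[395,188]))>7: raise SystemExit("tip off")
C=np.array([.5709,.0672,0])
manip.move_l(C+[0,0,.15],.2)
f0=manip.state()["ft_force"]
z=.14; manip.move_l(C+[0,0,z],.1)
while z>.070:
    z-=.004 if z>.082 else .001
    manip.move_l(C+[0,0,z],.06); s=manip.state(); f=s["ft_force"]-f0
    if np.hypot(*f[:2])>12 or f[2]>25 or (f[2]>8 and z>.09) : break
    if z<.084: print(round(z,3),s["ee_pos"][2].round(4),f.round(1))
print(z,s["ee_pos"],f.round(1),s["finger_gap"],s["time"])
im=cams.get_image("scene"); cv2.imwrite("pics/s6.png",cv2.resize(im["frame"][100:300,250:510],None,fx=2,fy=2))
E
```

```text
expected tip [395.60891409 190.21214346] collar [400.50367182 168.41828898]
0.084 0.083 [-3.3  0.1 -3.1]
0.08 0.0786 [-3.5  0.2 -5.3]
0.079 0.0785 [-4.2 -0.4 -5.3]
0.078 0.078 [-4.2  0.1 -3.7]
0.077 0.0772 [-4.7 -0.4 -2.4]
0.076 0.0761 [-4.6  0.8 -2.5]
0.075 0.0759 [-4.8  1.1  1.8]
0.074 0.0759 [-8.4  1.7  5.5]
0.073 0.0758 [-10.2   0.1  10. ]
0.07199999999999995 [0.57121383 0.06724802 0.07580302] [-12.7  -0.   13.5] 0.02151559075075895 25.475
```

The TCP stopped firmly at 0.0758, the same height it had when the collar sat on the block, so the pin is home. Releasing and checking.

```bash
python3 - <<'E'
from meas import *
C=np.array([.5709,.0672,0])
manip.move_l(C+[0,0,.0755],.03)
manip.gripper_open(); print(manip.state()["finger_gap"])
manip.move_l(C+[0,0,.20],.2); manip.move_l(L(0,-.14,.25),.25)
im=cams.get_image("wrist"); P,M=masks(im)
for b in blobs(M["red"]):
    p=P[b]; t=p[p[:,2]>np.percentile(p[:,2],97)-.004]
    print("red",b.sum(),"z97",np.percentile(p[:,2],97),"top",(t.min(0)+t.max(0))/2,np.ptp(t,axis=0))
cv2.imwrite("pics/w7.png",im["frame"]); print(manip.state()["time"])
im=cams.get_image("scene"); P,M=masks(im)
for k in("yellow","black","red"):
    for b in blobs(M[k]): p=P[b]; print(k,np.median(p,0).round(4),np.percentile(p[:,2],97).round(4))
E
```

```text
0.08766116476008937
red 435 z97 0.10182743960777056 top [0.57188712 0.06712324 0.10102212] [0.02017744 0.0212944  0.00566765]
28.4667
yellow [ 0.5672 -0.003   0.1004] 0.1031
black [0.6721 0.1962 0.1011] 0.1281
black [ 0.482  -0.2679  0.0943] 0.1036
red [0.5756 0.062  0.0952] 0.103
```

View pics/w7.png

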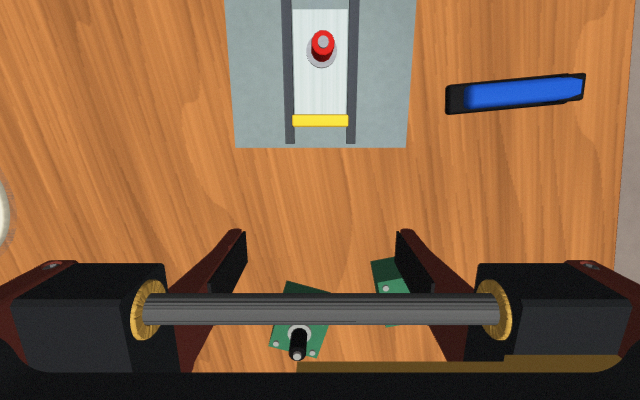

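The red pin is upright in the hole at (322,48) with its collar flat: its top measures the same height as it did in its block. The gauge is home, the black pin at (298,340) hasn't moved, and the gripper is clear.

```bash
python3 -c "
from bench import manip, cams, ticket
manip.hold(.3); print(ticket.job_done())"
```

```text
the job is handed in; nothing more can be done
None
```

I handed the job in at about 29 s of the 45 s: the gauge is home, the red pin is fully seated in the lock hole and released, and the black pin is still in its block; the hand-in gave no verdict back.

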